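# Clamp a drift through the guard window

### The job

With closed fingertips, push the brass drift endwise along the channel of the clamping fixture until it is fully home against the stop; then reach down through the window in the guard, press the clamp lever fully down, and withdraw. Only push and press: grip and lift nothing, never touch the guard, and leave the loose things standing around the fixture where they are.

Things in the scene. Friction and masses are not known exactly. Their poses are not given: they have to be found in the camera images.
- fixture: Fixed steel clamping fixture under the guard. Origin: on the bench top in the middle of the guarded part; +x along the channel, away from the robot (yaw within 0.3 rad), +y left, z up. Its bed is 6 mm thick: 150 mm wide under the guard, in front of it (towards the robot) a tongue 70 mm wide that runs to x = -200 mm.
- channel_home (a point): Point on the stop's face, mid-channel, 7 mm above the bed: the drift's front end is here when fully home. Fixture's axes. The channel: two aluminium walls 18 mm apart, each 10 mm wide and 10 mm high above the bed, along fixture y = 0 from x = -96 mm to the stop, a steel block with its face at x = +8 mm, 18 mm high.
- drift: Loose brass drift (round bar), 14 mm thick, 130 mm long, about 0.17 kg, lying on the bed with its front part in the channel and its tail sticking out towards the robot. Origin: its underside at mid-length; its +y runs along the bar to the stop. It has to travel 35 to 50 mm.
- drift_tail (a point): Centre of the drift's near end, 13 mm above the bench: push here, towards the stop. When the drift is home this end is 122 mm in front of the fixture's origin, that is 26 mm in front of the channel walls and 52 mm in front of the guard.
- drift_front (a point): Centre of the drift's far end, 13 mm above the bench.
- guard: Fixed guard over the lever; frame as the fixture's. A grey plate 6 mm thick, top 82 mm above the bench, spanning x = -70 to +95 mm, y = -65 to +65 mm, on four posts, with thin bars at sides, back and across the front; bolt heads at its corners stand 3 mm above it. Window through the plate: x = -58 to +10 mm, y = -32 to +32 mm. Nothing may touch the guard.
- window (a point): Centre of the guard window (68 mm along x, 64 mm along y), level with the top of the plate. Axes as the fixture's.
- clamp_lever (a joint): Angle of the steel clamp lever: 0 raised, 0.29 rad fully down (end stop). The lever stays where it is left and needs about 4 N at the paddle. It is hinged 65 mm beyond the fixture's origin, 36 mm above the bench, and runs from there towards the robot.
- paddle (a point): Centre of the top of the lever's flat paddle (40 mm along x, 36 mm along y), 89 mm from the hinge, under the window. Raised it is about 67 mm above the bench, fully down 42 mm (40 mm below the top of the guard plate): press straight down here.
- bearing_a: Loose ball bearing, 52 mm across, 15 mm high, on the bench left of the fixture's tongue. Leave alone. Origin under its centre.
- bolt_c: Loose steel bolt standing on its head, 20 mm across, 37 mm high, right of the tongue. Leave alone. Origin under its centre.
- nut_a: Loose steel nut, 27 mm across, 13 mm high, right of the tongue, nearer the robot. Leave alone. Origin under its centre.
- screwdriver: Loose orange-handled screwdriver, 220 mm long, lying right of the fixture. Leave alone. Origin under its middle.
- multimeter: Loose red and black multimeter, 150 x 68 x 50 mm, lying left of the fixture. Leave alone. Origin under its middle.
- tape: Loose roll of black tape, 62 mm across, 19 mm high, lying right of the fixture. Leave alone. Origin under its centre.
Mind the look-alikes: they are no part of the job. Of the things that look like the drift, the larger one is meant.

How it is judged (in metres and radians):
On the way, in this order (a step that is already met when the one before it is completed fails the run):
1. the drift is home against the stop while the lever is still up (distance between drift_front and channel_home below 0.0045 m and value of joint clamp_lever below 0.1 rad), for 0.2 s.
2. the lever is pressed fully down with the drift home (distance between drift_front and channel_home below 0.0045 m and value of joint clamp_lever above 0.26 rad), for 0.2 s.
At the end, for the whole second after the job is handed in: The drift lies at rest in the channel with its front end within 4.5 mm of the home point on the stop and its tail down on the bed (end centre below 18 mm), and the clamp lever is down past 0.26 of 0.29 rad (all of step 2 and z of drift_tail in the frame of fixture below 0.018 m and linear speed of drift below 0.01 m/s); the robot touches nothing.
It fails at once if the robot touches the guard (contact force between any of the arm, the fingers and guard above 0.5 N).
It fails at once if the drift is lifted (either end more than 8 mm) (z of any of drift_tail, drift_front in the frame of fixture above 0.021 m).
It fails at once if a loose thing around the fixture is moved by more than 15 mm or lifted (distance of any of bearing_a, bolt_c, nut_a, screwdriver, multimeter, tape from where it was at the start of the episode above 0.015 m).
It also fails if it takes over 48 s, if anything falls off the work surface, if the arm or the gripper's body presses on something with over 40 N, if the wrist force passes 120 N, or if a joint passes its speed limit or range.

### The arm

A 6-joint arm with a two-finger parallel gripper is mounted at the origin on a cart in front of the work surface, level with it; the furniture and walls round the work are solid. World frame = base frame: x ahead of the robot, y to its left, z up, the work surface at z = 0. Lengths are in mm, angles in rad, forces in N, time in s.
With the tool pointing down it reaches from about 350 to 775 mm from the base axis. Payload 7.3 kg.
Tool frame: the origin (TCP) lies on the centre line of the jaws, within the pads' length; the fingertips stand 22 mm ahead of it and the grasp point (between the pads) lies 3 mm ahead of it; x points along the fingers, z is the direction in which the jaws open and shut, and the axes are right-handed (so a half turn about x gives the same grasp; the last joint's range is limited). The gripper opens to 92 mm and grips with 3 to 60 N. Pads are 19 mm wide; open, the fingers measure 130 mm over their backs; the gripper's body (75 mm by 190 mm) begins 47 mm behind the grasp point.
Start: joints at [1.08, 0.342, 1.524, -0, 1.275, -0.146], TCP at [177.44, 494.123, 248.741] pointing down, gripper open.
Joint ranges: [-2.53, 2.53], [-0.77, 2.02], [0.04, 2.7], [-1, 4.14], [0.28, 2.66], [-3.11, 3.11]. Speed limits (rad/s): [2.57, 2.57, 3.14, 3.14, 3.14, 3.14].

### API

Orientations are given as [roll, pitch, yaw] about the fixed x, y, z axes, in that order (R = Rz(yaw) Ry(pitch) Rx(roll)).
In Python, from plant import readout, imaging, bot gives the robot as it stands.
- The arm moves only by the tool arm_command, never from a script. Its argument "plan" is a list of rows, each an object of numbers: "tx", "ty", "tz": the shift along the tool's x, y, z in cm; "wx", "wy", "wz": the turn, a rotation vector about the tool's x, y, z in rad; "jaw": the opening, from -1 (shut) to 1 (fully open). In form: [{"tx": .., "ty": .., "tz": .., "wx": .., "wy": .., "wz": .., "jaw": ..}, ...]. A call has 1 to 20 rows; each row shifts and turns the commanded pose from where the row before left it, along the tool's axes as they then stand; what a row does not reach is not made up. A row lasts 1/10 s, in which the tool goes at most 50 mm and 8.59 degrees, less where a joint would pass 70% of its speed; a pose out of reach is approached as far as the arm can. A call with a gripper value outside its range is refused whole. The fingers move at their own pace and stop on an object; the grip force is fixed at half the most. Time passes only in rows, so rows that do not move let the fingers close. It gives the time, the measured TCP pose, the force and the opening at its end, in the units of the state.
- readout.get_obs(): the state, without advancing time (a new reading comes with each control period).
- imaging.capture(name): name is "side" or "top" or "wrist"; returns the picture (384x512x3 uint8, blue, green, red); there is no depth.
- imaging.get_calibration(name): a dict with "fx", "fy", "cx", "cy" (pixels), "position" and "rotation" of the camera in the world; the wrist camera has in their place "mount" (4x4, takes a point from camera to tool coordinates, whose origin is the TCP and whose axes are the tool frame's). Camera axes: x right, y up, looking along -z (the intrinsics and any distortion apply to the point x, -y, -z); pixel columns grow to the right and rows downward; lengths in mm; the calibration is good to about 2 mm. The wrist camera is an equidistant fisheye: a pixel r from the principal point sees the ray r / f radians off the axis. A picture is of the moment at which its call begins: read the wrist's pose just before it. get_calibration takes no time and is no camera call.
- bot.close_job(): hands the job in, once; it reports no verdict.
The state is a dict: "time": time; "joint_positions": joint angles; "dq": joint speeds; "tau": joint torques, N m; "tool_pos": TCP position; "tcp_rot": TCP orientation; "contact_force": force on the tool from outside, world axes, zero at the start; "moment": the same for the moment, N m; "grip_width": finger opening in mm.
Only numpy, scipy, OpenCV 4.12 (cv2) and the standard library are available. Lean on these libraries where they do the work, as an engineer would, in place of code of your own. Each camera call takes 0.05 s, during which the arm holds its last target.

## Working session

There is one attempt and no reset: what is moved stays moved. The work goes in short steps, Python scripts to look and compute and a tool call to move; the robot and the scene stay as the last step left them, time stands still between calls to the robot, and variables do not carry over. Pictures are saved under pics/ and viewed, and the job is handed in when it is done.

Besides the shell and the picture viewer there is one more tool, called after "Request:" as name([rows], argument=value, ...), one row to a line, values as JSON. arm_command: Moves the arm, as the interface text tells. Its arguments: {"type":"object","properties":{"plan":{"type":"array"}},"required":["plan"]}

```bash
ls; mkdir -p pics; python3 - <<'E'
from plant import readout, imaging, bot
import cv2
print(readout.get_obs())
for n in ["side","top","wrist"]:
    print(n,imaging.get_calibration(n))
    cv2.imwrite(f"pics/{n}0.png",imaging.capture(n))
E
```

```text
pics
{'time': 0.0, 'joint_positions': array([ 1.08003642e+00,  3.42728850e-01,  1.52502217e+00, -2.26970019e-05,
        1.27541220e+00, -1.46003420e-01]), 'dq': array([-0.0003213 ,  0.00045477,  0.00060798, -0.00070221,  0.00131587,
        0.00016085]), 'tau': array([-3.59577016e-04, -4.31243455e+01, -2.44218367e+01,  7.17697316e-02,
        5.57684444e-02, -5.84697295e-05]), 'tool_pos': array([177.2383141 , 493.77293031, 248.03996883]), 'tcp_rot': array([ 3.00940737,  1.56922562, -2.04773147]), 'contact_force': array([-0.23308939,  0.72629636,  0.16822889]), 'moment': array([-0.06237251,  0.01041142, -0.03266335]), 'grip_width': 91.85199944208134}
side {'fx': 390.2084396080167, 'fy': 390.2084396080167, 'cx': 248.06121439525887, 'cy': 197.2205181606752, 'position': array([ 375.26635295, -654.02881639,  654.39969988]), 'rotation': array([ 0.91126089,  0.02280806, -0.3308638 ])}
top {'fx': 443.00858784302875, 'fy': 443.00858784302875, 'cx': 255.41602188063456, 'cy': 188.12028833448483, 'position': array([ 401.24567624,   55.15553012, 1097.57270304]), 'rotation': array([ 0.18881069, -0.018785  , -1.59182754])}
wrist {'fx': 297.3186396354542, 'fy': 297.3186396354542, 'cx': 253.6781177570655, 'cy': 200.7685944184107, 'mount': array([[-1.59169674e-04,  2.71210620e-01, -9.62520012e-01,
        -1.34866202e+02],
       [-7.79986776e-04,  9.62519698e-01,  2.71210660e-01,
         7.41242894e+01],
       [ 9.99999683e-01,  7.93921394e-04,  5.83367504e-05,
         3.98130194e-01],
       [ 0.00000000e+00,  0.00000000e+00,  0.00000000e+00,
         1.00000000e+00]])}
```

View pics/side0.png

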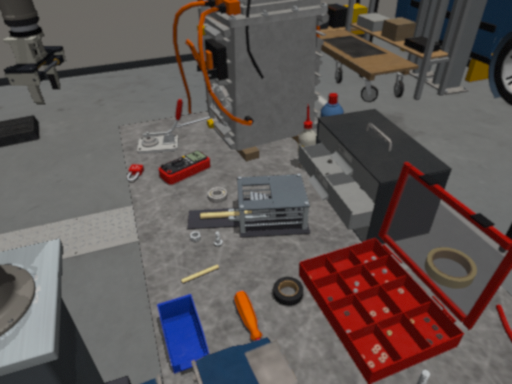

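View pics/top0.png

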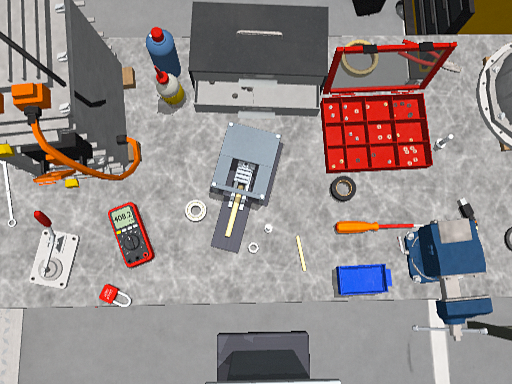

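View pics/wrist0.png

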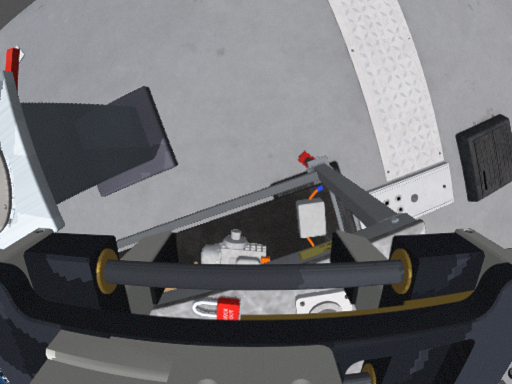

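The drift sits in the channel at top image (235,215) and side image (215,214). The look-alike is the thin brass bar at top (302,253), side (200,273). Next is a close crop and a calibration check.

```bash
cat > h.py <<'E'
import numpy as np, cv2
from scipy.spatial.transform import Rotation as R
from plant import readout, imaging, bot
def cam(n):
    c=imaging.get_calibration(n); return c, R.from_euler('xyz',c['rotation']).as_matrix(), np.array(c['position'])
def ray(n,u,v):
    c,M,p=cam(n); d=M@np.array([(u-c['cx'])/c['fx'],-(v-c['cy'])/c['fy'],-1]); return p,d
def onz(n,u,v,z):
    p,d=ray(n,u,v); return p+d*(z-p[2])/d[2]
def proj(n,P):
    c,M,p=cam(n); q=M.T@(np.array(P,float)-p); return c['cx']+c['fx']*q[0]/-q[2], c['cy']-c['fy']*q[1]/-q[2]
def toolT():
    o=readout.get_obs(); return R.from_euler('xyz',o['tcp_rot']).as_matrix(),np.array(o['tool_pos'])
def wray(u,v):
    c=imaging.get_calibration('wrist'); m=np.array(c['mount']); x=(u-c['cx']);y=(v-c['cy']); r=np.hypot(x,y); t=r/c['fx']
    d=np.array([np.sin(t)*x/r,-np.sin(t)*y/r,-np.cos(t)]); Rt,pt=toolT()
    return pt+Rt@m[:3,3], Rt@(m[:3,:3]@d)
def wproj(P):
    c=imaging.get_calibration('wrist'); m=np.array(c['mount']); Rt,pt=toolT()
    q=m[:3,:3].T@(Rt.T@(np.array(P,float)-pt)-m[:3,3]); x,y,z=q[0],-q[1],-q[2]; s=np.hypot(x,y);t=np.arctan2(s,z)
    return c['cx']+c['fx']*t*x/s, c['cy']+c['fx']*t*y/s
E
python3 - <<'E'
from h import *
print(onz('top',302,253,0),onz('side',200,273,0), onz('top',253,248,0),onz('side',195,236,0))
print(toolT())
t=cv2.imread('pics/top0.png'); 
cv2.imwrite('pics/c1.png',cv2.resize(t[110:265,180:320],None,fx=5,fy=3.8*5/3.8/1.3,interpolation=cv2.INTER_CUBIC))
s=cv2.imread('pics/side0.png')
cv2.imwrite('pics/c2.png',cv2.resize(s[165:255,175:325],None,fx=5,fy=5,interpolation=cv2.INTER_CUBIC))
E
```

```text
[446.14977159 -81.00696597   0.        ] [448.22268303 -70.50896768   0.        ] [460.76001308  39.22226148   0.        ] [464.16422292  48.97322337   0.        ]
(array([[-5.49591090e-04, -9.41154978e-01,  3.37974860e-01],
       [-1.03526853e-03,  3.37975265e-01,  9.41154423e-01],
       [-9.99999313e-01,  1.67355351e-04, -1.16009632e-03]]), array([177.30003051, 493.87289442, 248.19835504]))
```

View pics/c1.png

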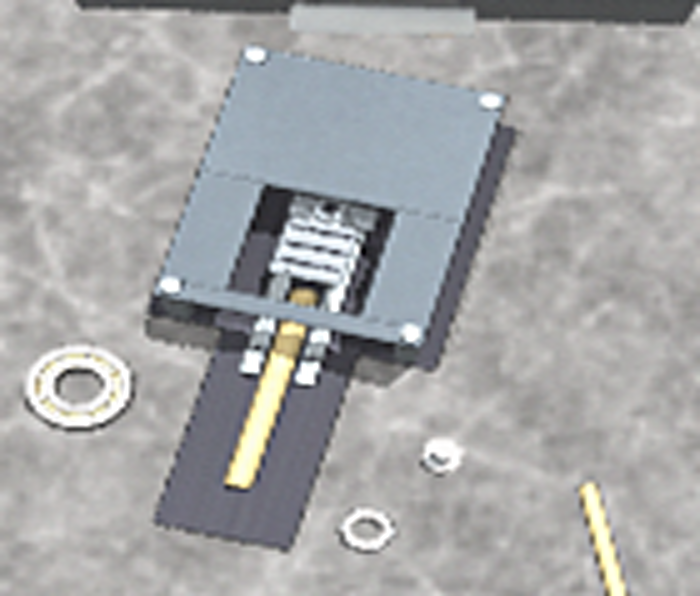

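View pics/c2.png

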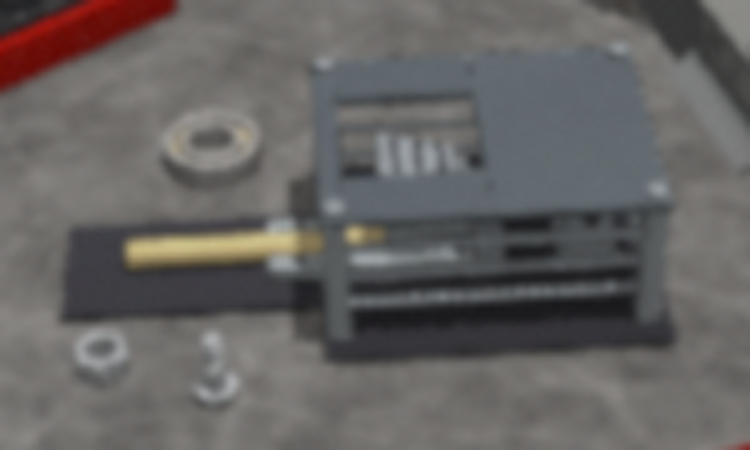

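The crop shows the drift's tail at top crop (240,485) → pixel (228,236). It is the larger brass bar and lies in the channel, so it is the one meant. Next I compute the fixture pose from several points in both views.

```bash
python3 - <<'E'
from h import *
def T(x,y): return 180+x/5-.4,110+y/3.845-.4
def S(x,y): return 175+x/5-.4,165+y/5-.4
print('top')
P={'bNL':((170,285),85),'bNR':((410,332),85),'bFL':((255,55),85),'bFR':((490,100),85),'tL':((155,523),6),'tR':((290,550),6),'tail':((239,486),18),
 'wFL':((263,184),82),'wFR':((397,210),82),'wallL':((250,370),16),'wallR':((305,380),16),'bear':((78,386),15),'bolt':((441,455),30),'nut':((367,529),13)}
Q={}
for k,(p,z) in P.items(): Q[k]=onz('top',*T(*p),z); print(k,Q[k].round(1))
print('side')
P={'bNL':((323,64),85),'bNR':((334,205),85),'bFL':((620,48),85),'bFR':((657,188),85),'tL':((72,229),6),'tR':((63,320),6),'tail':((126,238),20),'bear':((210,138),15),'nut':((101,350),13),'wNL':((336,94),82),'wFL':((474,95),82)}
QS={}
for k,(p,z) in P.items(): QS[k]=onz('side',*S(*p),z); print(k,QS[k].round(1))
for q in (Q,QS):
    f=(q['bFL']+q['bFR'])/2; n=(q['bNL']+q['bNR'])/2; d=f-n; t=(q['tL']+q['tR'])/2
    yaw=np.arctan2(d[1],d[0]); yw2=np.arctan2(*(q['bFL']-q['bFR'])[[1,0]])-np.pi/2
    yw3=np.arctan2(*(f-t)[[1,0]])
    print('L',np.linalg.norm(d),np.linalg.norm(q['bFL']-q['bFR']),yaw,yw2,yw3)
    u=np.array([np.cos(yw3),np.sin(yw3)]); print('orig from guard',(f+n)[:2]/2-12.5*u,'from tongue',t[:2]+200*u)
E
```

```text
top
bNL [606.4 129.2  85. ]
bNR [575.6  18.1  85. ]
bFL [751.7  88.1  85. ]
bFR [720.8 -23.5  85. ]
tL [468.3 142.8   6. ]
tR [449.9  77.1   6. ]
tail [489.9 101.1  18. ]
wFL [669.6  85.3  82. ]
wFR [652.1  22.3  82. ]
wallL [564.2  95.1  16. ]
wallR [557.2  68.1  16. ]
bear [555.5 179.7  15. ]
bolt [506.5   3.   30. ]
nut [462.   39.4  13. ]
side
bNL [607.2 130.9  85. ]
bNR [576.8  20.4  85. ]
bFL [754.3  90.3  85. ]
bFR [721.9 -20.6  85. ]
tL [470.2 143.2   6. ]
tR [451.1  75.3   6. ]
tail [492.5 109.2  20. ]
bear [556.3 182.3  15. ]
nut [463.  40.  13.]
wNL [606.5 107.7  82. ]
wFL [670.9  82.4  82. ]
L 150.98250240172044 115.79562447040611 -0.27730329084956684 -0.2695589831283094 -0.27313618883298507
orig from guard [651.58992879  56.35031043] from tongue [651.69858527  55.99318235]
L 151.6601331924061 115.58655002165608 -0.2724771209168065 -0.28394028345064637 -0.26192932599849206
orig from guard [653.00316228  58.47835724] from tongue [653.83409997  57.42752366]
```

Request:
arm_command([
  {"ty": -1,"tz": -0.7,"jaw": -1},
  {"ty": -2.75,"tz": -1.9,"jaw": -1},
  {"ty": -2.75,"tz": -1.9,"jaw": -1},
  {"ty": -2.75,"tz": -1.9,"jaw": -1},
  {"ty": -2.75,"tz": -1.9,"jaw": -1},
  {"ty": -2.75,"tz": -1.9,"jaw": -1},
  {"ty": -2.75,"tz": -1.9,"jaw": -1},
  {"ty": -2.75,"tz": -1.9,"jaw": -1},
  {"ty": -2.75,"tz": -1.9,"jaw": -1},
  {"ty": -2.75,"tz": -1.9,"jaw": -1},
  {"ty": -2.75,"tz": -1.9,"jaw": -1},
  {"ty": -2.75,"tz": -1.9,"jaw": -1},
  {"ty": -2.75,"tz": -1.9,"jaw": -1},
  {"ty": -2.75,"tz": -1.9,"jaw": -1},
  {"ty": -1.77,"tz": -1.18,"jaw": -1},
  {"wx": -0.073,"jaw": -1},
  {"tx": 4,"jaw": -1},
  {"tx": 4,"jaw": -1},
  {"tx": 2,"jaw": -1},
  {"jaw": -1},
])

```text
invalid input at $.plan[0]: expected keys tx, ty, tz, wx, wy, wz, jaw
```

```bash
python3 - <<'E'
from h import *
print(toolT(),readout.get_obs()['grip_width'],readout.get_obs()['contact_force'])
for n in ['wrist','side','top']: cv2.imwrite(f'pics/{n}1.png',imaging.capture(n))
E
```

```text
(array([[-5.49591090e-04, -9.41154978e-01,  3.37974860e-01],
       [-1.03526853e-03,  3.37975265e-01,  9.41154423e-01],
       [-9.99999313e-01,  1.67355351e-04, -1.16009632e-03]]), array([177.30003051, 493.87289442, 248.19835504])) 91.86395597926574 [0.03141474 0.0515133  0.75256498]
```

View pics/wrist1.png

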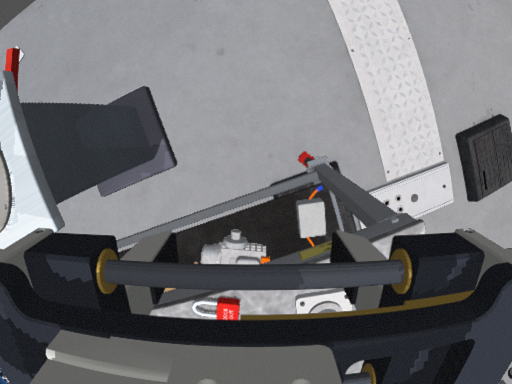

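View pics/side1.png

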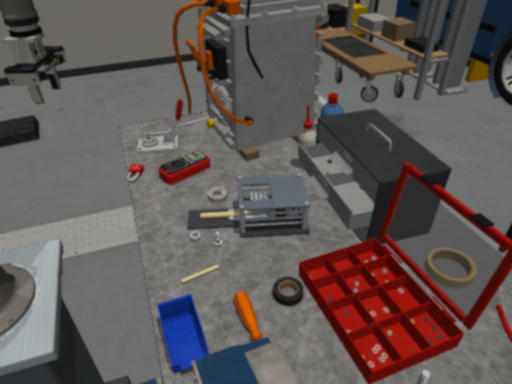

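Request:
arm_command([
  {"tx": 0,"ty": -1,"tz": -0.7,"wx": 0,"wy": 0,"wz": 0,"jaw": -1},
  {"tx": 0,"ty": -2.75,"tz": -1.9,"wx": 0,"wy": 0,"wz": 0,"jaw": -1},
  {"tx": 0,"ty": -2.75,"tz": -1.9,"wx": 0,"wy": 0,"wz": 0,"jaw": -1},
  {"tx": 0,"ty": -2.75,"tz": -1.9,"wx": 0,"wy": 0,"wz": 0,"jaw": -1},
  {"tx": 0,"ty": -2.75,"tz": -1.9,"wx": 0,"wy": 0,"wz": 0,"jaw": -1},
  {"tx": 0,"ty": -2.75,"tz": -1.9,"wx": 0,"wy": 0,"wz": 0,"jaw": -1},
  {"tx": 0,"ty": -2.75,"tz": -1.9,"wx": 0,"wy": 0,"wz": 0,"jaw": -1},
  {"tx": 0,"ty": -2.75,"tz": -1.9,"wx": 0,"wy": 0,"wz": 0,"jaw": -1},
  {"tx": 0,"ty": -2.75,"tz": -1.9,"wx": 0,"wy": 0,"wz": 0,"jaw": -1},
  {"tx": 0,"ty": -2.75,"tz": -1.9,"wx": 0,"wy": 0,"wz": 0,"jaw": -1},
  {"tx": 0,"ty": -2.75,"tz": -1.9,"wx": 0,"wy": 0,"wz": 0,"jaw": -1},
  {"tx": 0,"ty": -2.75,"tz": -1.9,"wx": 0,"wy": 0,"wz": 0,"jaw": -1},
  {"tx": 0,"ty": -2.75,"tz": -1.9,"wx": 0,"wy": 0,"wz": 0,"jaw": -1},
  {"tx": 0,"ty": -2.75,"tz": -1.9,"wx": 0,"wy": 0,"wz": 0,"jaw": -1},
  {"tx": 0,"ty": -1.77,"tz": -1.18,"wx": 0,"wy": 0,"wz": 0,"jaw": -1},
  {"tx": 0,"ty": 0,"tz": 0,"wx": -0.073,"wy": 0,"wz": 0,"jaw": -1},
  {"tx": 4,"ty": 0,"tz": 0,"wx": 0,"wy": 0,"wz": 0,"jaw": -1},
  {"tx": 4,"ty": 0,"tz": 0,"wx": 0,"wy": 0,"wz": 0,"jaw": -1},
  {"tx": 2,"ty": 0,"tz": 0,"wx": 0,"wy": 0,"wz": 0,"jaw": -1},
  {"tx": 0,"ty": 0,"tz": 0,"wx": 0,"wy": 0,"wz": 0,"jaw": -1},
])

```text
time: 2.3
tool_pos: [448.1, 112.9, 146.4]
tcp_rot: [1.945, 1.565, -3.039]
contact_force: [-0.2, -1.4, 0.0]
grip_width: 0.8
```

```bash
python3 - <<'E'
from h import *
print(toolT(),readout.get_obs()['grip_width'],readout.get_obs()['contact_force'])
for n in ['wrist','side','top']: cv2.imwrite(f'pics/{n}2.png',imaging.capture(n))
s=cv2.imread('pics/side2.png')
cv2.imwrite('pics/c3.png',cv2.resize(s[110:260,125:325],None,fx=4,fy=4,interpolation=cv2.INTER_CUBIC))
E
```

```text
(array([[-6.00936518e-03, -9.63157078e-01,  2.68872333e-01],
       [-6.17889546e-04,  2.68880713e-01,  9.63173287e-01],
       [-9.99981753e-01,  5.62192661e-03, -2.21092709e-03]]), array([448.08584853, 112.93044113, 146.36940614])) 0.7690343140155685 [-0.24365045 -1.41442085  0.02903966]
```

View pics/wrist2.png

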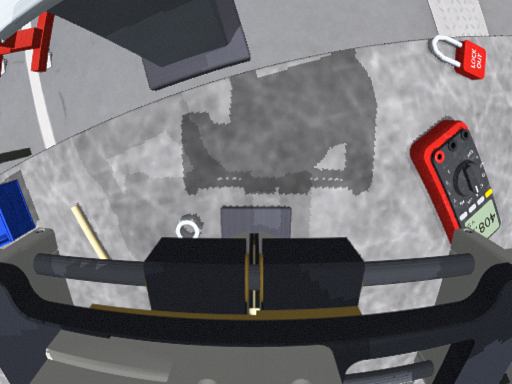

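View pics/c3.png

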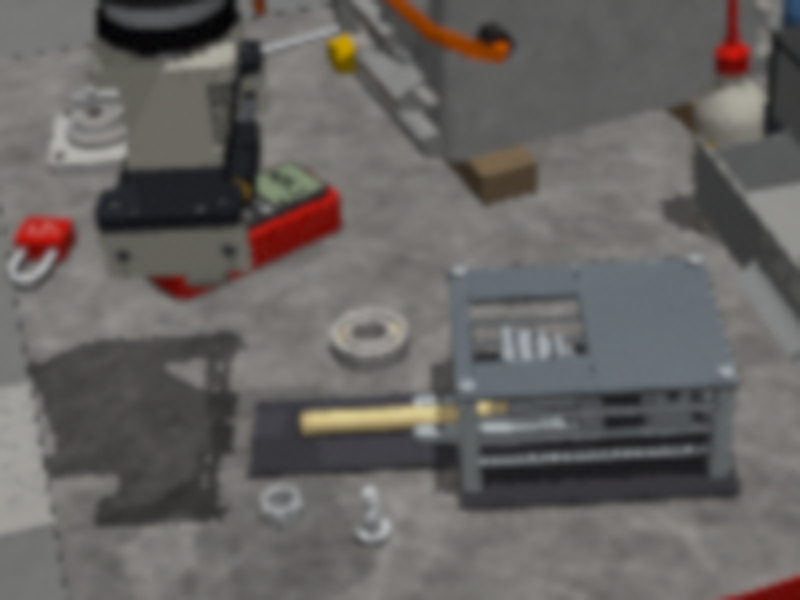

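```bash
python3 - <<'E'
from h import *
O=np.array([652.5,57]);a=-.272;u=np.array([np.cos(a),np.sin(a)]);n=np.array([-u[1],u[0]])
def fx(p): d=np.array(p)[:2]-O; return (d@u).round(1),(d@n).round(1)
for q in [(222,208),(291,207)]:
    p,d=wray(*q); P=p+d*(6-p[2])/d[2]; print(P.round(1),fx(P))
print('tcp',fx(toolT()[1]))
t=cv2.imread('pics/top0.png'); h=cv2.cvtColor(t,cv2.COLOR_BGR2HSV)
m=cv2.inRange(h,(15,60,90),(35,255,255)); m[:180]=0;m[242:]=0;m[:,:215]=0;m[:,255:]=0
ys,xs=np.nonzero(m); print(len(xs))
P=np.array([onz('top',x,y,15) for x,y in zip(xs,ys)]); F=np.array([fx(p) for p in P]); print(F[:,0].min(),F[:,0].max())
print(np.polyfit(F[:,0],F[:,1],1), [F[(F[:,0]>b)&(F[:,0]<b+20),1].mean().round(1) for b in (-170,-150,-130)])
E
```

```text
[454.3  80.8   6. ] (np.float64(-197.3), np.float64(-30.4))
[471.7 146.5   6. ] (np.float64(-198.2), np.float64(37.6))
tcp (np.float64(-209.4), np.float64(0.3))
166
-169.1 -36.8
[-0.00516052 -0.84622212] [np.float64(0.0), np.float64(0.3), np.float64(-0.5)]
```

Request:
arm_command([
  {"tx": 3,"ty": 0,"tz": 0.1,"wx": 0,"wy": 0,"wz": 0,"jaw": -1},
  {"tx": 3,"ty": 0,"tz": 0,"wx": 0,"wy": 0,"wz": 0,"jaw": -1},
  {"tx": 2.5,"ty": 0,"tz": 0,"wx": 0,"wy": 0,"wz": 0,"jaw": -1},
  {"tx": 1.5,"ty": 0,"tz": 0,"wx": 0,"wy": 0,"wz": 0,"jaw": -1},
  {"tx": 1.0,"ty": 0,"tz": 0,"wx": 0,"wy": 0,"wz": 0,"jaw": -1},
  {"tx": 0.4,"ty": 0,"tz": 0,"wx": 0,"wy": 0,"wz": 0,"jaw": -1},
  {"tx": 0,"ty": 0,"tz": 0,"wx": 0,"wy": 0,"wz": 0,"jaw": -1},
  {"tx": 0,"ty": 0,"tz": 0,"wx": 0,"wy": 0,"wz": 0,"jaw": -1},
])

```text
time: 3.25
tool_pos: [451.1, 114.8, 35.6]
tcp_rot: [-1.166, 1.569, 0.133]
contact_force: [-0.5, 0.8, -0.4]
grip_width: 0.4
```

```bash
python3 - <<'E'
from h import *
print(toolT(),readout.get_obs()['contact_force'])
s=imaging.capture('side')
cv2.imwrite('pics/c4.png',cv2.resize(s[130:260,155:315],None,fx=4,fy=4,interpolation=cv2.INTER_CUBIC))
E
```

```text
(array([[ 1.83082733e-03, -9.63287336e-01,  2.68466305e-01],
       [ 2.45831131e-04,  2.68467181e-01,  9.63288800e-01],
       [-9.99998294e-01, -1.69761808e-03,  7.28323066e-04]]), array([451.11402648, 114.80753216,  35.62358891])) [-0.5292714   0.75570606 -0.42724963]
```

View pics/c4.png

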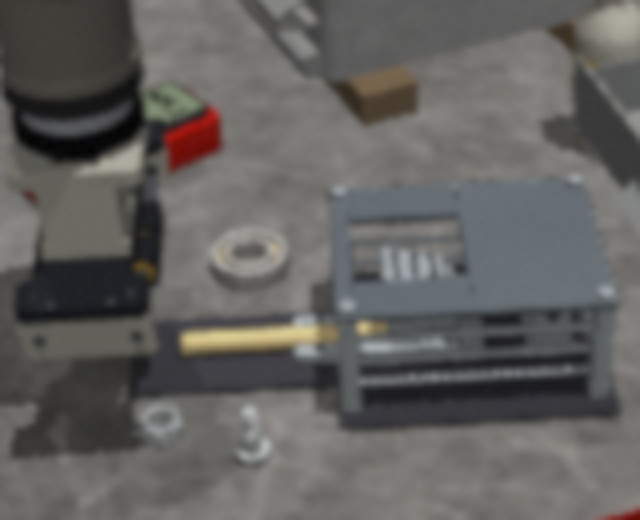

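Request:
arm_command([
  {"tx": 0.4,"ty": -1,"tz": 0,"wx": 0,"wy": 0,"wz": 0,"jaw": -1},
  {"tx": 0,"ty": -1,"tz": 0,"wx": 0,"wy": 0,"wz": 0,"jaw": -1},
  {"tx": 0,"ty": -0.5,"tz": 0,"wx": 0,"wy": 0,"wz": 0,"jaw": -1},
  {"tx": 0,"ty": -0.3,"tz": 0,"wx": 0,"wy": 0,"wz": 0,"jaw": -1},
  {"tx": 0,"ty": -0.3,"tz": 0,"wx": 0,"wy": 0,"wz": 0,"jaw": -1},
  {"tx": 0,"ty": -0.3,"tz": 0,"wx": 0,"wy": 0,"wz": 0,"jaw": -1},
  {"tx": 0,"ty": -0.3,"tz": 0,"wx": 0,"wy": 0,"wz": 0,"jaw": -1},
  {"tx": 0,"ty": -0.3,"tz": 0,"wx": 0,"wy": 0,"wz": 0,"jaw": -1},
  {"tx": 0,"ty": -0.3,"tz": 0,"wx": 0,"wy": 0,"wz": 0,"jaw": -1},
  {"tx": 0,"ty": -0.3,"tz": 0,"wx": 0,"wy": 0,"wz": 0,"jaw": -1},
  {"tx": 0,"ty": -0.3,"tz": 0,"wx": 0,"wy": 0,"wz": 0,"jaw": -1},
  {"tx": 0,"ty": -0.3,"tz": 0,"wx": 0,"wy": 0,"wz": 0,"jaw": -1},
  {"tx": 0,"ty": 0,"tz": 0,"wx": 0,"wy": 0,"wz": 0,"jaw": -1},
])

```text
time: 4.6
tool_pos: [501.1, 100.7, 30.8]
tcp_rot: [-1.252, 1.57, 0.047]
contact_force: [-0.2, 0.6, -0.1]
grip_width: 0.6
```

```bash
cat >> h.py <<'E'
O=np.array([652.5,57.5]);a=-.272;u=np.array([np.cos(a),np.sin(a)]);n=np.array([-u[1],u[0]])
def fx(p): d=np.array(p)[:2]-O; return (d@u).round(1),(d@n).round(1)
E
python3 - <<'E'
from h import *
M,p=toolT();print(p.round(1),fx(p),M.T.round(3)[0],readout.get_obs()['contact_force'])
s=imaging.capture('side')
cv2.imwrite('pics/c5.png',cv2.resize(s[130:260,155:315],None,fx=4,fy=4,interpolation=cv2.INTER_CUBIC))
E
```

```text
[501.1 100.7  30.8] (np.float64(-157.4), np.float64(0.9)) [ 0.001  0.    -1.   ] [-0.19030208  0.59799713 -0.10485337]
```

View pics/c5.png

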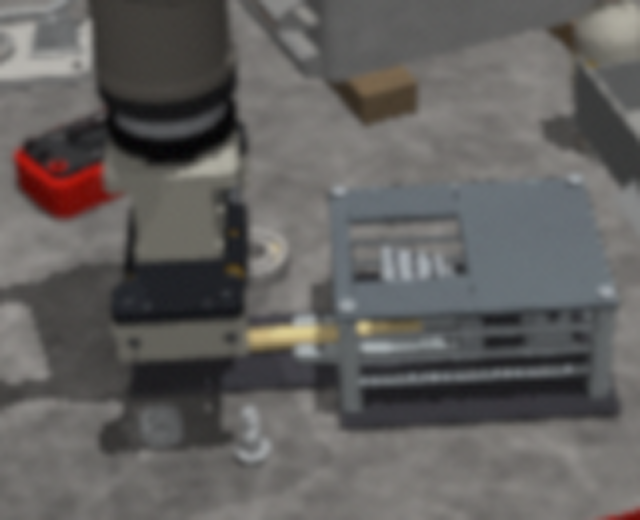

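Request:
arm_command([
  {"tx": 0,"ty": -0.3,"tz": 0,"wx": 0,"wy": 0,"wz": 0,"jaw": -1},
  {"tx": 0,"ty": -0.3,"tz": 0,"wx": 0,"wy": 0,"wz": 0,"jaw": -1},
  {"tx": 0,"ty": -0.3,"tz": 0,"wx": 0,"wy": 0,"wz": 0,"jaw": -1},
  {"tx": 0,"ty": -0.3,"tz": 0,"wx": 0,"wy": 0,"wz": 0,"jaw": -1},
  {"tx": 0,"ty": -0.3,"tz": 0,"wx": 0,"wy": 0,"wz": 0,"jaw": -1},
  {"tx": 0,"ty": -0.3,"tz": 0,"wx": 0,"wy": 0,"wz": 0,"jaw": -1},
  {"tx": 0,"ty": -0.2,"tz": 0,"wx": 0,"wy": 0,"wz": 0,"jaw": -1},
  {"tx": 0,"ty": 0,"tz": 0,"wx": 0,"wy": 0,"wz": 0,"jaw": -1},
])

```text
time: 5.45
tool_pos: [520.2, 95.3, 30.8]
tcp_rot: [-1.204, 1.57, 0.095]
contact_force: [1.0, 0.3, -0.4]
grip_width: 0.4
```

Request:
arm_command([
  {"tx": 0,"ty": -0.2,"tz": 0,"wx": 0,"wy": 0,"wz": 0,"jaw": -1},
  {"tx": 0,"ty": -0.1,"tz": 0,"wx": 0,"wy": 0,"wz": 0,"jaw": -1},
  {"tx": 0,"ty": 0,"tz": 0,"wx": 0,"wy": 0,"wz": 0,"jaw": -1},
])

```text
time: 5.75
tool_pos: [522.8, 94.6, 30.7]
tcp_rot: [-1.023, 1.57, 0.276]
contact_force: [-0.2, 0.1, -0.1]
grip_width: 0.6
```

```bash
python3 - <<'E'
from h import *
M,p=toolT();print(p.round(1),fx(p),M.T.round(3)[0],readout.get_obs()['contact_force'])
s=imaging.capture('side')
cv2.imwrite('pics/c6.png',cv2.resize(s[130:260,155:315],None,fx=4,fy=4,interpolation=cv2.INTER_CUBIC))
E
```

```text
[522.8  94.6  30.7] (np.float64(-134.9), np.float64(0.9)) [ 0.  0. -1.] [-0.15972547  0.08323041 -0.07078448]
```

View pics/c6.png

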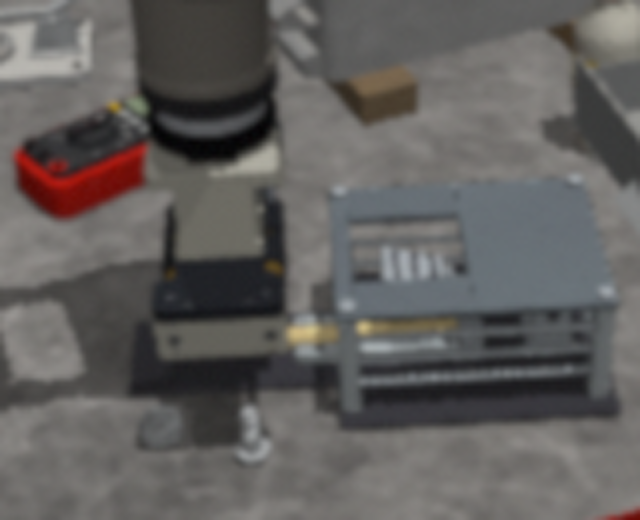

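Request:
arm_command([
  {"tx": 0,"ty": -0.1,"tz": 0,"wx": 0,"wy": 0,"wz": 0,"jaw": -1},
  {"tx": 0,"ty": -0.1,"tz": 0,"wx": 0,"wy": 0,"wz": 0,"jaw": -1},
  {"tx": 0,"ty": 0,"tz": 0,"wx": 0,"wy": 0,"wz": 0,"jaw": -1},
])

```text
time: 6.1
tool_pos: [523.9, 94.2, 30.6]
tcp_rot: [1.677, 1.569, 2.976]
contact_force: [-3.6, 1.2, 2.7]
grip_width: 0.3
```

Request:
arm_command([
  {"tx": 0,"ty": -0.1,"tz": 0,"wx": 0,"wy": 0,"wz": 0,"jaw": -1},
  {"tx": 0,"ty": -0.05,"tz": 0,"wx": 0,"wy": 0,"wz": 0,"jaw": -1},
  {"tx": 0,"ty": 0,"tz": 0,"wx": 0,"wy": 0,"wz": 0,"jaw": -1},
])

```text
time: 6.4
tool_pos: [524.0, 94.2, 30.5]
tcp_rot: [1.716, 1.566, 3.015]
contact_force: [-7.8, 2.7, 5.4]
grip_width: 0.5
```

Request:
arm_command([
  {"tx": 0,"ty": -0.1,"tz": 0,"wx": 0,"wy": 0,"wz": 0,"jaw": -1},
  {"tx": 0,"ty": -0.1,"tz": 0,"wx": 0,"wy": 0,"wz": 0,"jaw": -1},
  {"tx": 0,"ty": 0,"tz": 0,"wx": 0,"wy": 0,"wz": 0,"jaw": -1},
])

```text
time: 6.7
tool_pos: [524.2, 94.1, 30.4]
tcp_rot: [1.725, 1.562, 3.024]
contact_force: [-13.3, 4.0, 9.8]
grip_width: 0.4
```

Request:
arm_command([
  {"tx": 0,"ty": 0.3,"tz": 0,"wx": 0,"wy": 0,"wz": 0,"jaw": -1},
  {"tx": 0,"ty": 0.5,"tz": 0,"wx": 0,"wy": 0,"wz": 0,"jaw": -1},
  {"tx": 0,"ty": 1.5,"tz": 0,"wx": 0,"wy": 0,"wz": 0,"jaw": -1},
  {"tx": 0,"ty": 3,"tz": 0,"wx": 0,"wy": 0,"wz": 0,"jaw": -1},
  {"tx": -3,"ty": 3,"tz": 0,"wx": 0,"wy": 0,"wz": 0,"jaw": -1},
  {"tx": -4,"ty": 0,"tz": 0,"wx": 0,"wy": 0,"wz": 0,"jaw": -1},
  {"tx": -4,"ty": 0,"tz": 0,"wx": 0,"wy": 0,"wz": 0,"jaw": -1},
  {"tx": -4,"ty": 0,"tz": 0,"wx": 0,"wy": 0,"wz": 0,"jaw": -1},
  {"tx": 0,"ty": 0,"tz": 0,"wx": 0,"wy": 0,"wz": 0,"jaw": -1},
  {"tx": 0,"ty": 0,"tz": 0,"wx": 0,"wy": 0,"wz": 0,"jaw": -1},
])

```text
time: 7.7
tool_pos: [448.7, 115.4, 181.5]
tcp_rot: [-1.238, 1.567, 0.061]
contact_force: [0.1, -0.7, -0.4]
grip_width: 0.3
```

```bash
python3 - <<'E'
from h import *
M,p=toolT();print(p.round(1),fx(p),M.T.round(3)[0],readout.get_obs()['contact_force'])
for q in [(-122,0,13),(-154,0,13)]:
    w=O+q[0]*u; print(proj('side',[*w,13]))
s=imaging.capture('side');cv2.imwrite('pics/side7.png',s)
cv2.imwrite('pics/c7.png',cv2.resize(s[160:255,175:325],None,fx=5,fy=5,interpolation=cv2.INTER_CUBIC))
s=imaging.capture('top');cv2.imwrite('pics/top7.png',s)
cv2.imwrite('pics/c7t.png',cv2.resize(s[110:265,180:320],None,fx=4,fy=4,interpolation=cv2.INTER_CUBIC)[:600])
E
```

```text
[448.7 115.4 181.5] (np.float64(-211.9), np.float64(1.0)) [ 0.003  0.    -1.   ] [ 0.06772502 -0.7333111  -0.38944738]
(np.float64(218.11644482391623), np.float64(215.0318287329552))
(np.float64(205.50301068121576), np.float64(215.73183875815582))
```

View pics/c7.png

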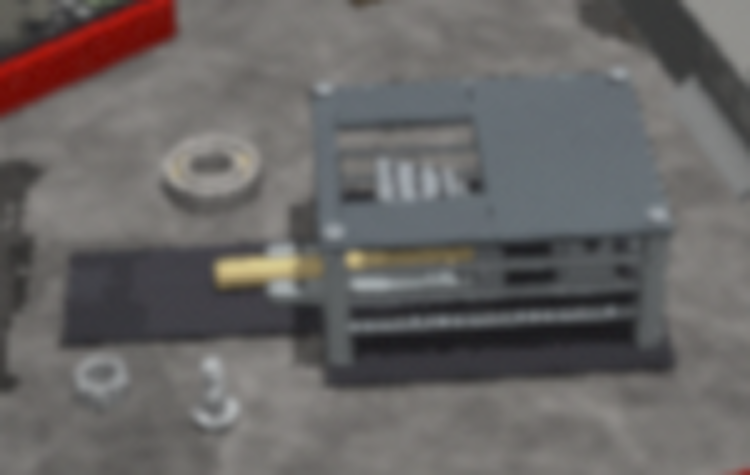

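View pics/c7t.png

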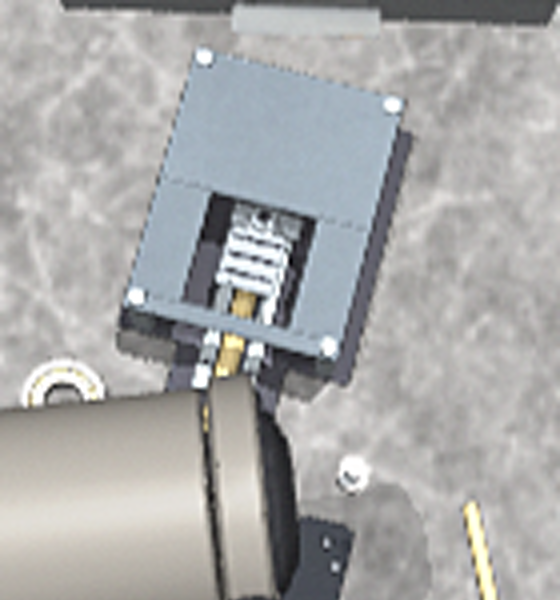

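Drift tail now at side pixel (218,214), versus the predicted home position of (218,215), and contact was firm at 13 N. So the drift is home, and the lever is still up. Next I move over the window.

Request:
arm_command([
  {"tx": 0,"ty": -2,"tz": 0,"wx": 0,"wy": 0,"wz": 0,"jaw": -1},
  {"tx": 0,"ty": -3,"tz": 0,"wx": 0,"wy": 0,"wz": 0,"jaw": -1},
  {"tx": 0,"ty": -3,"tz": 0,"wx": 0,"wy": 0,"wz": 0,"jaw": -1},
  {"tx": 0,"ty": -3,"tz": 0,"wx": 0,"wy": 0,"wz": 0,"jaw": -1},
  {"tx": 0,"ty": -3,"tz": 0,"wx": 0,"wy": 0,"wz": 0,"jaw": -1},
  {"tx": 0,"ty": -3,"tz": 0,"wx": 0,"wy": 0,"wz": 0,"jaw": -1},
  {"tx": 0,"ty": -1.8,"tz": 0,"wx": 0,"wy": 0,"wz": 0,"jaw": -1},
  {"tx": 2,"ty": 0,"tz": 0,"wx": 0,"wy": 0,"wz": 0,"jaw": -1},
  {"tx": 2,"ty": 0,"tz": 0,"wx": 0,"wy": 0,"wz": 0,"jaw": -1},
  {"tx": 1,"ty": 0,"tz": 0,"wx": 0,"wy": 0,"wz": 0,"jaw": -1},
  {"tx": 0,"ty": 0,"tz": 0,"wx": 0,"wy": 0,"wz": 0,"jaw": -1},
  {"tx": 0,"ty": 0,"tz": 0,"wx": 0,"wy": 0,"wz": 0,"jaw": -1},
])

```text
time: 9.0
tool_pos: [629.1, 65.0, 130.5]
tcp_rot: [1.682, 1.57, 2.981]
contact_force: [-0.0, -0.6, 0.5]
grip_width: 0.5
```

```bash
python3 - <<'E'
from h import *
M,p=toolT();print(p.round(1),fx(p),M.T.round(3)[0],readout.get_obs()['contact_force'])
s=imaging.capture('side');cv2.imwrite('pics/side8.png',s)
cv2.imwrite('pics/c8.png',cv2.resize(s[130:255,185:325],None,fx=4.5,fy=4.5,interpolation=cv2.INTER_CUBIC))
s=imaging.capture('wrist');cv2.imwrite('pics/w8.png',s)
E
```

```text
[629.1  65.  130.5] (np.float64(-24.5), np.float64(0.9)) [-0.  0. -1.] [-0.03206977 -0.56183614  0.49142786]
```

View pics/c8.png

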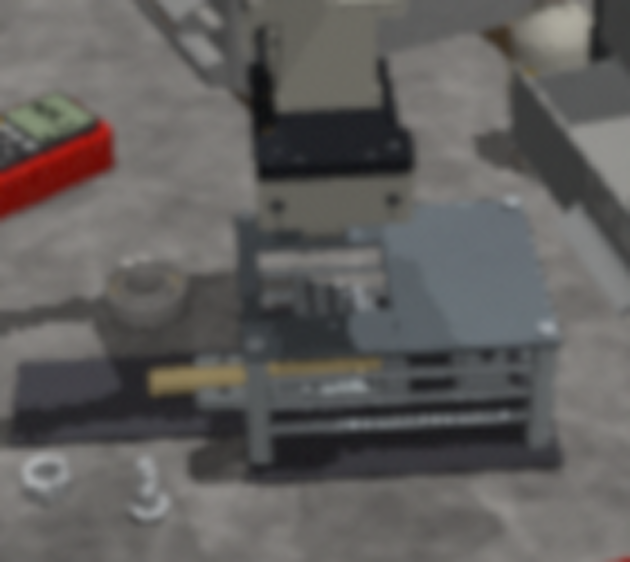

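View pics/w8.png

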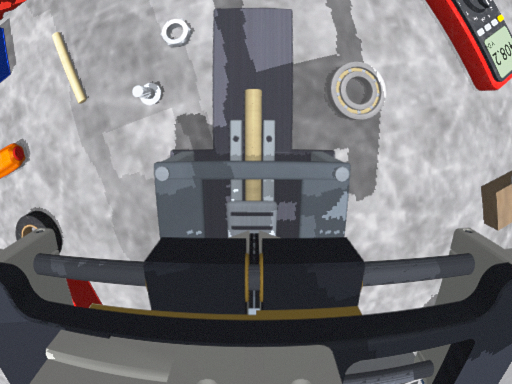

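View: the wrist picture shows the drift at column 254, the guard bolts at 161 and 342, and the tool's centre line at 254, so the tool is centred over the window. Pressing.

Request:
arm_command([
  {"tx": 1.5,"ty": 0,"tz": 0,"wx": 0,"wy": 0,"wz": 0,"jaw": -1},
  {"tx": 1.5,"ty": 0,"tz": 0,"wx": 0,"wy": 0,"wz": 0,"jaw": -1},
  {"tx": 0.7,"ty": 0,"tz": 0,"wx": 0,"wy": 0,"wz": 0,"jaw": -1},
  {"tx": 0.3,"ty": 0,"tz": 0,"wx": 0,"wy": 0,"wz": 0,"jaw": -1},
  {"tx": 0.3,"ty": 0,"tz": 0,"wx": 0,"wy": 0,"wz": 0,"jaw": -1},
  {"tx": 0.3,"ty": 0,"tz": 0,"wx": 0,"wy": 0,"wz": 0,"jaw": -1},
  {"tx": 0.3,"ty": 0,"tz": 0,"wx": 0,"wy": 0,"wz": 0,"jaw": -1},
  {"tx": 0,"ty": 0,"tz": 0,"wx": 0,"wy": 0,"wz": 0,"jaw": -1},
])

```text
time: 9.9
tool_pos: [629.2, 65.0, 81.7]
tcp_rot: [-0.91, 1.57, 0.389]
contact_force: [-0.4, 0.8, 1.9]
grip_width: 0.1
```

Request:
arm_command([
  {"tx": 0.3,"ty": 0,"tz": 0,"wx": 0,"wy": 0,"wz": 0,"jaw": -1},
  {"tx": 0.3,"ty": 0,"tz": 0,"wx": 0,"wy": 0,"wz": 0,"jaw": -1},
  {"tx": 0.3,"ty": 0,"tz": 0,"wx": 0,"wy": 0,"wz": 0,"jaw": -1},
  {"tx": 0.3,"ty": 0,"tz": 0,"wx": 0,"wy": 0,"wz": 0,"jaw": -1},
  {"tx": 0,"ty": 0,"tz": 0,"wx": 0,"wy": 0,"wz": 0,"jaw": -1},
])

```text
time: 10.4
tool_pos: [628.9, 64.9, 69.0]
tcp_rot: [1.73, 1.57, 3.029]
contact_force: [0.1, -0.6, -0.0]
grip_width: 0.8
```

Request:
arm_command([
  {"tx": 0.2,"ty": 0,"tz": 0,"wx": 0,"wy": 0,"wz": 0,"jaw": -1},
  {"tx": 0.2,"ty": 0,"tz": 0,"wx": 0,"wy": 0,"wz": 0,"jaw": -1},
  {"tx": 0.1,"ty": 0,"tz": 0,"wx": 0,"wy": 0,"wz": 0,"jaw": -1},
  {"tx": 0,"ty": 0,"tz": 0,"wx": 0,"wy": 0,"wz": 0,"jaw": -1},
])

```text
time: 10.8
tool_pos: [629.1, 64.9, 64.5]
tcp_rot: [-1.592, 1.571, -0.293]
contact_force: [0.5, 0.3, 0.3]
grip_width: 0.5
```

Request:
arm_command([
  {"tx": 0.1,"ty": 0,"tz": 0,"wx": 0,"wy": 0,"wz": 0,"jaw": -1},
  {"tx": 0.1,"ty": 0,"tz": 0,"wx": 0,"wy": 0,"wz": 0,"jaw": -1},
  {"tx": 0,"ty": 0,"tz": 0,"wx": 0,"wy": 0,"wz": 0,"jaw": -1},
  {"tx": 0,"ty": 0,"tz": 0,"wx": 0,"wy": 0,"wz": 0,"jaw": -1},
])

```text
time: 11.2
tool_pos: [629.3, 64.9, 64.1]
tcp_rot: [-1.402, 1.57, -0.103]
contact_force: [-4.4, 0.5, 10.8]
grip_width: 0.1
```

```bash
python3 - <<'E'
from h import *
M,p=toolT();print(p.round(1),fx(p),readout.get_obs()['contact_force'])
s=imaging.capture('side')
cv2.imwrite('pics/c9.png',cv2.resize(s[130:255,185:325],None,fx=4.5,fy=4.5,interpolation=cv2.INTER_CUBIC))
E
```

```text
[629.3  64.9  64.1] (np.float64(-24.4), np.float64(0.9)) [-4.43678694  0.46261458 10.784901  ]
```

View pics/c9.png

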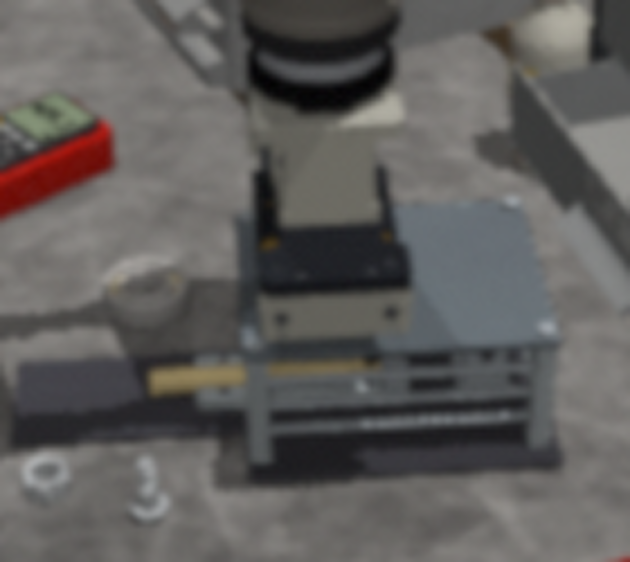

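The tip is at 42 mm with the end-stop force rising to 11 N, so the lever is fully down. Brief extra hold, then withdraw straight up.

Request:
arm_command([
  {"tx": 0.1,"ty": 0,"tz": 0,"wx": 0,"wy": 0,"wz": 0,"jaw": -1},
  {"tx": 0,"ty": 0,"tz": 0,"wx": 0,"wy": 0,"wz": 0,"jaw": -1},
  {"tx": 0,"ty": 0,"tz": 0,"wx": 0,"wy": 0,"wz": 0,"jaw": -1},
  {"tx": -0.5,"ty": 0,"tz": 0,"wx": 0,"wy": 0,"wz": 0,"jaw": -1},
  {"tx": -1.5,"ty": 0,"tz": 0,"wx": 0,"wy": 0,"wz": 0,"jaw": -1},
  {"tx": -2.5,"ty": 0,"tz": 0,"wx": 0,"wy": 0,"wz": 0,"jaw": -1},
  {"tx": -3,"ty": 0,"tz": 0,"wx": 0,"wy": 0,"wz": 0,"jaw": -1},
  {"tx": -3,"ty": 0,"tz": 0,"wx": 0,"wy": 0,"wz": 0,"jaw": -1},
  {"tx": -3,"ty": 0,"tz": 0,"wx": 0,"wy": 0,"wz": 0,"jaw": -1},
  {"tx": 0,"ty": 3,"tz": 0,"wx": 0,"wy": 0,"wz": 0,"jaw": -1},
  {"tx": 0,"ty": 4,"tz": 0,"wx": 0,"wy": 0,"wz": 0,"jaw": -1},
  {"tx": 0,"ty": 4,"tz": 0,"wx": 0,"wy": 0,"wz": 0,"jaw": -1},
  {"tx": 0,"ty": 4,"tz": 0,"wx": 0,"wy": 0,"wz": 0,"jaw": -1},
  {"tx": 0,"ty": 3,"tz": 0,"wx": 0,"wy": 0,"wz": 0,"jaw": -1},
  {"tx": 0,"ty": 0,"tz": 0,"wx": 0,"wy": 0,"wz": 0,"jaw": -1},
  {"tx": 0,"ty": 0,"tz": 0,"wx": 0,"wy": 0,"wz": 0,"jaw": -1},
])

```text
time: 12.85
tool_pos: [456.3, 113.4, 197.8]
tcp_rot: [-1.263, 1.568, 0.037]
contact_force: [0.6, 0.8, 0.0]
grip_width: 0.4
```

```bash
python3 - <<'E'
from h import *
M,p=toolT();print(p.round(1),fx(p),readout.get_obs()['contact_force'])
a=imaging.capture('side');t=imaging.capture('top')
c=lambda s,y,x,h,w,f:cv2.resize(s[y:y+h,x:x+w],None,fx=f,fy=f,interpolation=cv2.INTER_CUBIC)
cv2.imwrite('pics/c10.png',c(a,160,175,95,150,5)); cv2.imwrite('pics/t10.png',c(t,110,180,150,140,4))
E
```

```text
[456.3 113.4 197.8] (np.float64(-203.9), np.float64(1.1)) [0.5940056  0.81887444 0.00328989]
```

View pics/c10.png

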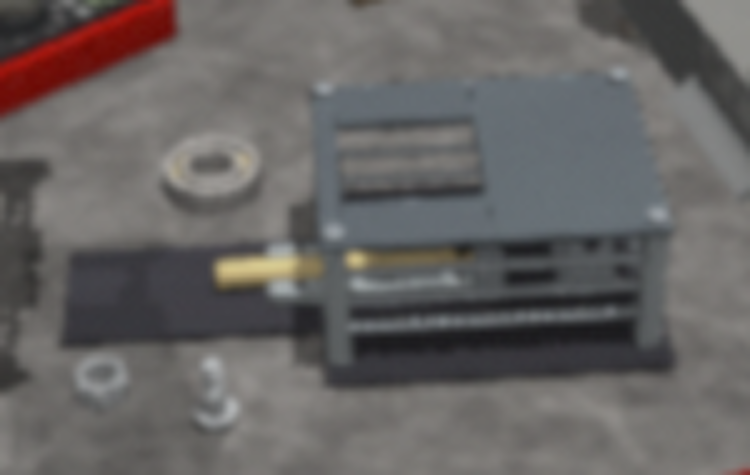

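View pics/t10.png

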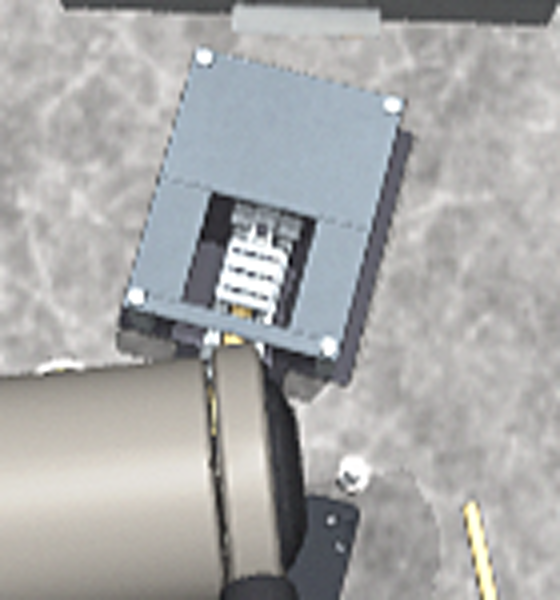

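The side picture no longer shows the paddle in the window, so the lever is down. The drift's tail is unchanged at crop (217,272), and the nearby loose things (bearing, nut, bolt) have not moved.

```bash
python3 -c "
from plant import bot; print(bot.close_job())"
```

```text
the job is handed in; nothing more can be done
None
```

The drift is pushed home against the stop, the clamp lever is pressed fully down, and the job is handed in at about 13 s. No verdict is reported.

- **Drift:** I pushed it with closed fingertips until the TCP stopped moving and the push force rose to about 14 N. Its tail was then at side pixel (218,214), against a predicted home position of (218,215).
- **Lever:** I pressed through the middle of the window. It met the end stop with the fingertips at 42 mm, the height given for fully down, and the vertical force rose to 11 N. I then lifted straight out.
- **Last pictures:** the paddle has dropped out of the side view of the window and the drift has not moved. The bearing, nut and bolt are where they were. The tape, screwdriver and multimeter were outside those last crops, though the arm never went near them. The wrist force is back to zero within noise.
- **Disagreements:**
  - The top and side cameras put the fixture 1–2 mm apart, and the wrist camera put the tongue's centre about 3.6 mm to the left.
  - Contact with the stop came about 2 mm before I expected.
  - All of these are well inside the clearances.
- **Refused command:** my first move command was rejected because keys were missing, and nothing moved.

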